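# Lids from the spring dispenser

## Robot

A 6-joint arm with a two-finger parallel gripper is mounted at the origin on the work surface. World frame = base frame: x ahead of the robot, y to its left, z up, the work surface at z = 0. Lengths are in m, angles in rad, forces in N, time in s.
With the tool pointing down it reaches from about 0.35 to 0.85 m from the base axis. Payload 8.1 kg.
Tool frame: the origin (TCP) lies midway between the tips of the shut fingers; the grasp point (between the pads) lies 19 mm behind it; z points along the fingers, y is the line along which they close (so a half turn about z gives the same grasp; the last joint's range is limited). The gripper opens to 93 mm and grips with 3 to 60 N. Pads are 15 mm wide; open, the fingers measure 128 mm over their backs; the gripper's body (75 mm by 188 mm) begins 65 mm behind the grasp point.
Start: joints at [-0.085, 0.13, 1.488, -0, 1.523, -0.085], TCP at [0.6, 0, 0.219] pointing down, gripper open.
Joint ranges: [-2.96, 2.96], [-0.89, 2.26], [0.02, 2.5], [-1.34, 4.48], [0, 2.73], [-2.66, 2.66]. Speed limits (rad/s): [2.39, 2.39, 2.79, 3.14, 3.14, 3.14].

## Interface

Orientations are given as a rotation vector (axis times angle).
In Python, from plant import read_state, read_camera, camera_model, close_job gives the robot as it stands. The module is installed in compiled form; this text tells all that it offers.
- The arm moves only by the tool carry_out, never from a script. Its argument "moves" is a list of rows, each an object of numbers: "jaw": the finger opening in m, from 0 to 0.093; "dx", "dy", "dz": the shift along the tool's x, y, z in m; "yaw": the turn about the tool's z in rad. In form: [{"jaw": .., "dx": .., "dy": .., "dz": .., "yaw": ..}, ...]. A call has 1 to 8 rows; each row shifts and turns the commanded pose from where the row before left it, along the tool's axes as they then stand; what a row does not reach is not made up. A row lasts 1/8 s, in which the tool goes at most 62.5 mm and 10.7 degrees, less where a joint would pass 70% of its speed; a pose out of reach is approached as far as the arm can. A call is refused whole if a number of a shift passes 0.0625 or a number of a turn 0.188, either way. A call with a gripper value outside its range is refused whole. The fingers move at their own pace and stop on an object; "grip_force" is the grip in N (left out, the last holds). Time passes only in rows, so rows that do not move let the fingers close. It gives the time, the measured TCP pose, the force, the opening and the grip force at its end, in the units of the state.
- read_state(): the state, without advancing time (a new reading comes with each control period).
- read_camera(name): name is "scene" or "side" or "wrist"; returns the picture (384x512x3 uint8, red, green, blue); there is no depth.
- camera_model(name): a dict with "camera_matrix" (3x3 intrinsics, pixels), "view" (4x4, takes a point from world to camera coordinates). Camera axes: x right, y up, looking along -z (the intrinsics and any distortion apply to the point x, -y, -z); pixel columns grow to the right and rows downward; lengths in m; the calibration is good to about 2 mm. A picture is of the moment at which its call begins: read the wrist's pose just before it. camera_model takes no time and is no camera call; for the wrist camera it gives the pose at the moment of the call.
- close_job(): hands the job in; it is judged then, once.
The state is a dict: "t": time; "q": joint angles; "dq": joint speeds; "joint_torque": joint torques, N m; "tool_pos": TCP position; "orientation": TCP orientation; "force": force on the tool from outside, world axes, zero at the start; "wrist_torque": the same for the moment, N m; "opening": finger opening in m; "gripper_force": force on a finger pad.
Only numpy, scipy, OpenCV 4.12 (cv2) and the standard library are available. Lean on these libraries where they do the work, as an engineer would, in place of code of your own. Each camera call takes 0.05 s, during which the arm holds its last target. There are 200 camera calls.

## Task

Cover both square glass ramekins for the fridge: one after the other, pull the top blue lid by its tab out through the open front of the spring-loaded lid dispenser, so that the next one rises into its place, and lay it flat on a ramekin, centred and square with it so that it covers the mouth. Lay the lids down gently rather than dropping them, leave the third lid risen to the top in the dispenser, and leave the ramekins and everything else standing where they are.

Things in the scene. Friction and masses are not known exactly. Their poses are not given: they have to be found in the camera images.
- dispenser: Fixed stainless steel lid dispenser, 112 x 112 mm base, 79 mm high; origin at the centre of its underside, z up, open front towards its own -x. Two front posts (outer face at x = -50 mm, top 59 mm up, 30 mm slot between them) hold the lower lids back. The stacked lids' tabs stick out of the front over the slot, x = -42 to -76 mm.
- mouth (a point): Point in the middle between the dispenser's two side lips, 75 mm above the counter: level of the lips' underside and of the top lid's top face. Each lip reaches 9 mm in over a side edge of the top lid and is 4 mm thick. The top lid slides out straight along the dispenser's -x between side walls 88 mm apart, and is free of the lips after 90 mm.
- lifter (a joint): Spring platform under the stack in the dispenser: 0 m with all three lids in, about 0.014 when one is out and the next has risen, about 0.028 when two are out. Its spring presses the top lid against the lips with about 2 N; pulling a lid out takes about 2 to 6 N.
- lid1: Blue plastic lid, top of the stack: square plate 84 x 84 x 14 mm, about 60 g, origin at the centre of its underside, z up. Pull tab on the -x edge, x = -42 to -76 mm: 20 mm wide (y), 10 mm thick, flush with the top face. Tabs of stacked lids lie above each other at 14 mm pitch: to take one only, pinch across its width from above, fingertips less than 14 mm below its top.
- lid2: Blue plastic lid, second in the stack, same as lid1; rises 14 mm to the top place when lid1 is out.
- lid3: Blue plastic lid, lowest in the stack, same as lid1; stays in the dispenser.
- dish_a: Square clear glass ramekin, open box 76 x 76 x 45 mm with 5 mm walls, about 280 g, loose on the counter, any yaw; origin at the centre of its underside, x and y along its sides. The lid rests on its rim (45 mm up); the tab may point along any of the four sides.
- dish_b: Square clear glass ramekin, same as dish_a.
- round_ramekin: Bystander: round glass ramekin, 84 mm across, 48 mm high; origin at the centre of its underside. Not to be covered.
- mill: Bystander: turned wooden pepper mill, 56 mm across, 175 mm high; origin at the centre of its underside.
- mould: Bystander: fluted aluminium tartlet mould, 82 mm across, 20 mm high; origin at the centre of its underside.
- spatula: Bystander: wooden spatula lying flat, 260 mm long along its x, low; origin under its middle.
- bowl: Bystander: stainless steel mixing bowl, 190 mm across, 85 mm high; origin at the centre of its underside.
- oil: Bystander: green glass oil bottle, 60 mm across, 220 mm high; origin at the centre of its underside.
- jar: Bystander: glass jar, 60 mm across, 90 mm high; origin at the centre of its underside.
Not all that is in view belongs to the job. Leave any red look-alike of the lid1 alone.

How it is judged:
On the way, in this order (a step that is already met when the one before it is completed fails the run):
1. the top lid (lid1) is out of the dispenser and lid2 has risen into its place (horizontal distance between lid1 and dispenser above 0.085 m and horizontal distance between lid2 and dispenser below 0.012 m and value of joint lifter between 0.0115 and 0.019 m), for 0.1 s.
2. lid2 is out of the dispenser too and lid3 has risen into its place (horizontal distance between lid2 and dispenser above 0.085 m and horizontal distance between lid3 and dispenser below 0.012 m and value of joint lifter between 0.025 and 0.033 m), for 0.1 s.
At the end, for the whole second after the job is handed in: lid1 and lid2 each lie flat on the rim of a different square ramekin, within 7 mm of its centre and 0.13 rad of square (any of the four ways round), at rest; lid3 is in the dispenser, risen to the top place; both ramekins are within 20 mm of where they stood ((((horizontal distance between lid1 and dish_a below 0.007 m and z of lid1 in the frame of dish_a between 0.042 and 0.049 m and angle between lid1's own z axis and vertical below 0.06 rad and (angle between the x axis of lid1 and the x axis of dish_a, either way round below 0.13 rad or angle between the x axis of lid1 and the y axis of dish_a, either way round below 0.13 rad)) and (horizontal distance between lid2 and dish_b below 0.007 m and z of lid2 in the frame of dish_b between 0.042 and 0.049 m and angle between lid2's own z axis and vertical below 0.06 rad and (angle between the x axis of lid2 and the x axis of dish_b, either way round below 0.13 rad or angle between the x axis of lid2 and the y axis of dish_b, either way round below 0.13 rad))) or ((horizontal distance between lid1 and dish_b below 0.007 m and z of lid1 in the frame of dish_b between 0.042 and 0.049 m and angle between lid1's own z axis and vertical below 0.06 rad and (angle between the x axis of lid1 and the x axis of dish_b, either way round below 0.13 rad or angle between the x axis of lid1 and the y axis of dish_b, either way round below 0.13 rad)) and (horizontal distance between lid2 and dish_a below 0.007 m and z of lid2 in the frame of dish_a between 0.042 and 0.049 m and angle between lid2's own z axis and vertical below 0.06 rad and (angle between the x axis of lid2 and the x axis of dish_a, either way round below 0.13 rad or angle between the x axis of lid2 and the y axis of dish_a, either way round below 0.13 rad)))) and horizontal distance between lid3 and dispenser below 0.012 m and value of joint lifter between 0.025 and 0.033 m and distance of each of dish_a, dish_b from where it was at the start of the episode below 0.02 m and linear speed of each of lid1, lid2, lid3 below 0.02 m/s); the robot touches nothing.
It fails at once if a bystander (round ramekin, mill, mould, spatula, bowl, oil bottle, jar) is moved more than 20 mm (distance of any of round_ramekin, mill, mould, spatula, bowl, oil, jar from where it was at the start of the episode above 0.02 m).
It fails at once if a lid is dropped (moves faster than 0.6 m/s with no finger on it) ((contact force between the fingers and lid1 below 0.05 N and linear speed of lid1 above 0.6 m/s) or (contact force between the fingers and lid2 below 0.05 N and linear speed of lid2 above 0.6 m/s) or (contact force between the fingers and lid3 below 0.05 N and linear speed of lid3 above 0.6 m/s)).
It also fails if it takes over 66 s, if anything falls off the work surface, if the arm or the gripper's body presses on something with over 40 N, if the wrist force passes 120 N, or if a joint passes its speed limit or range.

## Working session

There is one attempt and no reset: what is moved stays moved. The work goes in short steps, Python scripts to look and compute and a tool call to move; the robot and the scene stay as the last step left them, time stands still between calls to the robot, and variables do not carry over. Pictures are saved under pics/ and viewed, at most 10 in all, crops included, and the job is handed in when it is done.

Besides the shell and the picture viewer there is one more tool, called after "Request:" as name([rows], argument=value, ...), one row to a line, values as JSON. carry_out: Moves the arm, as the interface text tells. Its arguments: {"type":"object","properties":{"moves":{"type":"array","items":{"type":"object","properties":{"jaw":{"type":"number"},"dx":{"type":"number"},"dy":{"type":"number"},"dz":{"type":"number"},"yaw":{"type":"number"}}}},"grip_force":{"type":"number"}},"required":["moves"]}

```bash
mkdir -p pics
python3 - <<'E'
from plant import *
import cv2
for n in("scene","side"):
    im=read_camera(n); cv2.imwrite(f"pics/{n}0.png",cv2.cvtColor(im,cv2.COLOR_RGB2BGR))
    m=camera_model(n);print(m["camera_matrix"],m["view"],[k for k in m])
s=read_state();print(s)
E
```

```text
[[420.89342575   0.         254.88922198]
 [  0.         420.89342575 186.01475046]
 [  0.           0.           1.        ]] [[-0.46161472  0.88707043  0.00423098  0.26118319]
 [-0.72917593 -0.382157    0.56767816  0.29495504]
 [ 0.5051874   0.25896347  0.8232397  -1.53652537]
 [ 0.          0.          0.          1.        ]] ['camera_matrix', 'view']
[[457.69666391   0.         255.59726495]
 [  0.         457.69666391 190.78813766]
 [  0.           0.           1.        ]] [[-0.98777568 -0.15523042  0.01423778  0.4982906 ]
 [ 0.11450937 -0.66060405  0.74195006 -0.1426093 ]
 [-0.10576769  0.73451059  0.67030396 -1.24686789]
 [ 0.          0.          0.          1.        ]] ['camera_matrix', 'view']
{'t': 0.1, 'q': array([-8.54063129e-02,  1.31071457e-01,  1.48915489e+00,  4.14723224e-05,
        1.52299702e+00, -8.54027087e-02]), 'dq': array([ 5.14655616e-04, -4.78169266e-05, -3.06785676e-03,  3.88641790e-04,
       -2.25225216e-03, -7.79919057e-04]), 'joint_torque': array([ 2.89806376e-03, -5.61339462e+01, -4.93095982e+01,  7.72326719e-02,
        2.89617141e-02, -2.83941080e-05]), 'tool_pos': array([5.99496672e-01, 7.73400936e-05, 2.17709326e-01]), 'orientation': array([-2.22054661e+00, -2.22053414e+00,  1.59974853e-03]), 'force': array([ 1.10673882,  0.18852462, -0.18625278]), 'wrist_torque': array([0.00040463, 0.01456957, 0.00560939]), 'gripper_force': 0.0, 'opening': 0.09298844536380327}
```

View pics/scene0.png

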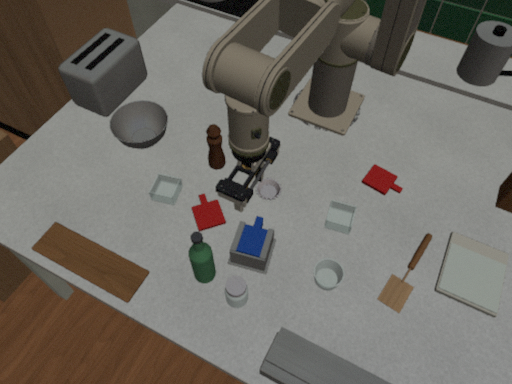

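View pics/side0.png

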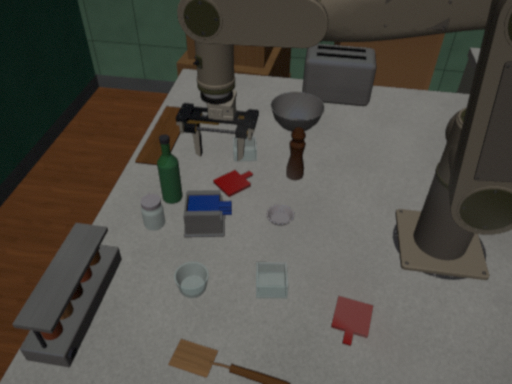

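The scene view shows the dispenser with the blue lid at (253,243), its tab toward the robot. The square ramekins are at (166,190) and (340,217), and the round one, which is a bystander, is at (328,275). The red look-alikes at (208,214) and (380,180) stay untouched. Next: rough positions and an enlarged crop.

```bash
cat > h.py <<'E'
from plant import *
import numpy as np, cv2
def ray(m,px,z):
    K,V=np.array(m["camera_matrix"]),np.array(m["view"]); R,t=V[:3,:3],V[:3,3]
    px=np.atleast_2d(px).astype(float); c=-R.T@t
    d=np.c_[px,np.ones(len(px))]@np.linalg.inv(K).T; d=(d*[1,-1,-1])@R
    return c+d*((z-c[2])/d[:,2])[:,None]
def proj(m,P):
    K,V=np.array(m["camera_matrix"]),np.array(m["view"])
    p=(np.atleast_2d(P)@V[:3,:3].T+V[:3,3])*[1,-1,-1]; p=p@K.T; return p[:,:2]/p[:,2:]
def blue(im):
    h=cv2.cvtColor(im,cv2.COLOR_RGB2HSV); return cv2.inRange(h,(105,120,50),(130,255,255))
E
python3 - <<'E'
from h import *
m=camera_model("scene");im=cv2.imread("pics/scene0.png")
np.set_printoptions(precision=3,suppress=True)
for n,p,z in[("dishL",(166,187),.045),("dishR",(340,213),.045),("disp",(253,240),.075),("tab",(259,224),.075),("redL",(208,214),.0),("mill",(216,168),0),("oil",(204,277),0),("jar",(236,300),0),("mould",(269,190),.01),("round",(328,270),.04),("bowl",(139,125),.06)]:print(n,ray(m,p,z))
c=[cv2.resize(im[y-32:y+32,x-32:x+32],(380,380),interpolation=cv2.INTER_CUBIC) for x,y in((166,190),(253,243))]
s=cv2.imread("pics/side0.png");c+= [cv2.resize(im[y-32:y+32,x-32:x+32],(380,380),interpolation=cv2.INTER_CUBIC) for x,y in((340,217),)]
cv2.imwrite("pics/c1.png",cv2.resize(np.hstack(c),(798,266)))
E
```

```text
dishL [[ 0.595 -0.288  0.045]]
dishR [[0.436 0.211 0.045]]
disp [[0.645 0.035 0.075]]
tab [[0.593 0.027 0.075]]
redL [[ 0.596 -0.144  0.   ]]
mill [[ 0.435 -0.211  0.   ]]
oil [[ 0.774 -0.05   0.   ]]
jar [[0.79 0.06 0.  ]]
mould [[ 0.438 -0.017  0.01 ]]
round [[0.615 0.247 0.04 ]]
bowl [[ 0.436 -0.501  0.06 ]]
```

View pics/c1.png

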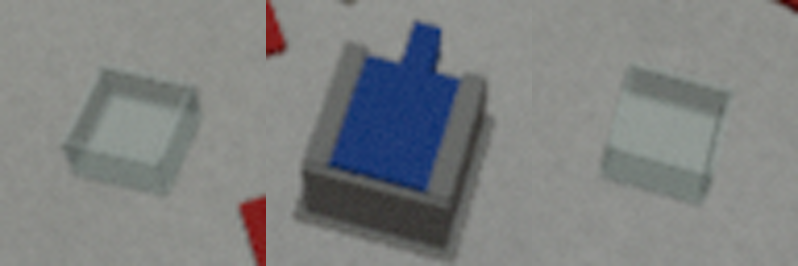

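The crop confirms the two square ramekins (left and right panels) and the blue lid in the dispenser, tab at the far (robot) end. I'll turn the gripper across the tab.

Request:
carry_out([
  {"yaw": 0.185,"dz": -0.02},
  {"yaw": 0.185,"dz": -0.02},
  {"yaw": 0.185},
  {"yaw": 0.185},
  {"yaw": 0.185},
  {"yaw": 0.185},
  {"yaw": 0.185},
  {"yaw": 0.185},
])

```text
invalid input at $.moves[0]: expected keys jaw, dx, dy, dz, yaw
```

```bash
cat > look.py <<'E'
from h import *; import sys
from scipy.spatial.transform import Rotation as R
s=read_state(); m=camera_model("wrist"); im=read_camera("wrist"); np.savez(sys.argv[1]+".npz",im=im,K=m["camera_matrix"],V=m["view"])
cv2.imwrite("pics/"+sys.argv[1]+".png",im[:,:,::-1])
np.set_printoptions(precision=4,suppress=True)
V=np.array(m["view"]);print("cam",-V[:3,:3].T@V[:3,3],"view dir",-V[2,:3]);print(s["t"],s["tool_pos"],R.from_rotvec(s["orientation"]).as_matrix().round(3).tolist(),s["q"],s["force"],s["opening"],s["gripper_force"])
E
python3 look.py w1
python3 - <<'E'
from h import *
# footprint for choosing what is visible
d=np.load("w1.npz");m=dict(camera_matrix=d["K"],view=d["V"])
print(ray(m,[(0,0),(511,0),(511,383),(0,383)],.075))
E
```

```text
cam [0.5997 0.0685 0.3832] view dir [-0.0011 -0.2443 -0.9697]
0.1 [0.5995 0.0001 0.2177] [[0.0, 1.0, -0.002], [1.0, -0.0, 0.0], [0.0, -0.002, -1.0]] [-0.0854  0.1311  1.4892  0.      1.523  -0.0854] [ 1.1067  0.1885 -0.1863] 0.09298844536380327 0.0
[[ 0.34902966  0.18856193  0.075     ]
 [ 0.85722049  0.18796311  0.075     ]
 [ 0.96819185 -0.28892777  0.075     ]
 [ 0.24018282 -0.28914849  0.075     ]]
```

View pics/w1.png

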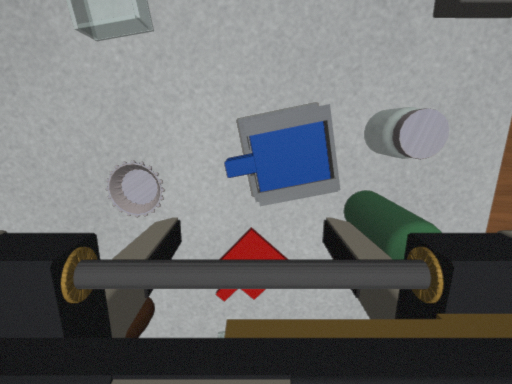

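The wrist view shows the dispenser at (290,155), blue lid and tab (tab tip at (228,167)), mould at (136,188), right ramekin at (112,10), jar and oil bottle to the right. Measuring the lid from this picture.

```bash
cat > lid.py <<'E'
from h import *
def lidpose(m,im,z=.075,offx=-76):
    b=blue(im); n,l,st,_=cv2.connectedComponentsWithStats(b); b=(l==1+st[1:,4].argmax()).astype(np.uint8)*255
    c=max(cv2.findContours(b,0,cv2.CHAIN_APPROX_NONE)[0],key=cv2.contourArea)[:,0]
    W=ray(m,c,z)[:,:2]*1000
    from scipy.optimize import least_squares
    poly0=np.array([[-76,-10],[-42,-10],[-42,-33],[42,-33],[42,33],[-42,33],[-42,10],[-76,10]],float)
    def f(p,pts=W):
        R=np.array([[np.cos(p[2]),-np.sin(p[2])],[np.sin(p[2]),np.cos(p[2])]]);P=((pts-p[:2])@R)
        return [cv2.pointPolygonTest(poly0.astype(np.float32),(float(a),float(b)),True) for a,b in P]
    p0=np.r_[W.mean(0),0.]
    r=least_squares(f,[p0[0]+10,p0[1],0.15],loss="soft_l1",x_scale=[10,10,.1],diff_step=1e-3)
    return r.x,np.abs(r.fun).mean()
if __name__=="__main__":
    import sys
    d=np.load(sys.argv[1]);m=dict(camera_matrix=d["K"],view=d["V"])
    p,e=lidpose(m,d["im"]);print(p,e)
    t=p[2];print("tab mid",p[0]-60*np.cos(t),p[1]-60*np.sin(t))
E
python3 lid.py w1.npz
```

```text
[6.43444214e+02 3.24089536e+01 1.73960387e-01] 0.8398230860107824
tab mid 584.3497934480791 22.02389502010581
```

Dispenser measured at about (643,32) mm, yaw 0.174. Next, a close look at each square ramekin.

Request:
carry_out([
  {"jaw": 0.05,"dx": 0.038,"dy": -0.04,"dz": -0.005,"yaw": 0},
  {"jaw": 0.05,"dx": 0.038,"dy": -0.04,"dz": -0.005,"yaw": 0},
  {"jaw": 0.05,"dx": 0.037,"dy": -0.04,"dz": -0.005,"yaw": 0},
  {"jaw": 0.05,"dx": 0.037,"dy": -0.04,"dz": -0.005,"yaw": 0},
  {"jaw": 0.05,"dx": 0,"dy": 0,"dz": 0,"yaw": 0},
  {"jaw": 0.05,"dx": 0,"dy": 0,"dz": 0,"yaw": 0},
  {"jaw": 0.05,"dx": 0,"dy": 0,"dz": 0,"yaw": 0},
])

```text
t: 1.02
tool_pos: [0.4405, 0.1493, 0.2383]
orientation: [-2.223, -2.22, 0.001]
force: [0.0, 0.1, -0.2]
opening: 0.0498
gripper_force: 0.0
```

```bash
python3 look.py w2
```

```text
cam [0.4406 0.2178 0.4038] view dir [-0.0003 -0.2448 -0.9696]
1.025 [0.4405 0.1493 0.2383] [[0.001, 1.0, -0.001], [1.0, -0.001, -0.0], [-0.0, -0.001, -1.0]] [ 0.2166 -0.2493  1.8173 -0.0003  1.5742  0.2178] [ 0.0145  0.0624 -0.243 ] 0.04976074376365399 0.0
```

Request:
carry_out([
  {"jaw": 0.05,"dx": -0.062,"dy": 0.02,"dz": 0,"yaw": 0},
  {"jaw": 0.05,"dx": -0.062,"dy": 0.02,"dz": 0,"yaw": 0},
  {"jaw": 0.05,"dx": -0.062,"dy": 0.02,"dz": 0,"yaw": 0},
  {"jaw": 0.05,"dx": -0.062,"dy": 0.02,"dz": 0,"yaw": 0},
  {"jaw": 0.05,"dx": -0.062,"dy": 0.02,"dz": 0,"yaw": 0},
  {"jaw": 0.05,"dx": -0.062,"dy": 0.02,"dz": 0,"yaw": 0},
  {"jaw": 0.05,"dx": -0.062,"dy": 0.02,"dz": 0,"yaw": 0},
  {"jaw": 0.05,"dx": -0.062,"dy": 0.02,"dz": 0,"yaw": 0},
])

```text
t: 2.08
tool_pos: [0.5935, -0.3291, 0.2378]
orientation: [-2.223, -2.219, 0.0]
force: [0.0, 0.5, 0.7]
opening: 0.0497
gripper_force: 0.0
```

Request:
carry_out([
  {"jaw": 0.05,"dx": 0,"dy": 0,"dz": 0,"yaw": 0},
  {"jaw": 0.05,"dx": 0,"dy": 0,"dz": 0,"yaw": 0},
  {"jaw": 0.05,"dx": 0,"dy": 0,"dz": 0,"yaw": 0},
])

```text
t: 2.45
tool_pos: [0.5936, -0.325, 0.2392]
orientation: [2.22, 2.222, 0.001]
force: [-0.1, 0.3, 0.0]
opening: 0.05
gripper_force: 0.0
```

```bash
python3 look.py w3; python3 -c "
import cv2,numpy as np
a,b=[cv2.imread(f'pics/w{i}.png')[:250] for i in (2,3)]
cv2.imwrite('pics/w23.png',cv2.resize(np.vstack([a,b]),(614,600)))"
```

```text
cam [ 0.5933 -0.2566  0.4047] view dir [ 0.0012 -0.2446 -0.9696]
2.45 [ 0.5936 -0.325   0.2392] [[-0.001, 1.0, 0.001], [1.0, 0.001, -0.0], [-0.0, 0.001, -1.0]] [-0.5769  0.3313  1.2194  0.0003  1.5903 -0.5776] [-0.0756  0.3056  0.0022] 0.050002012443837694 0.0
```

View pics/w23.png

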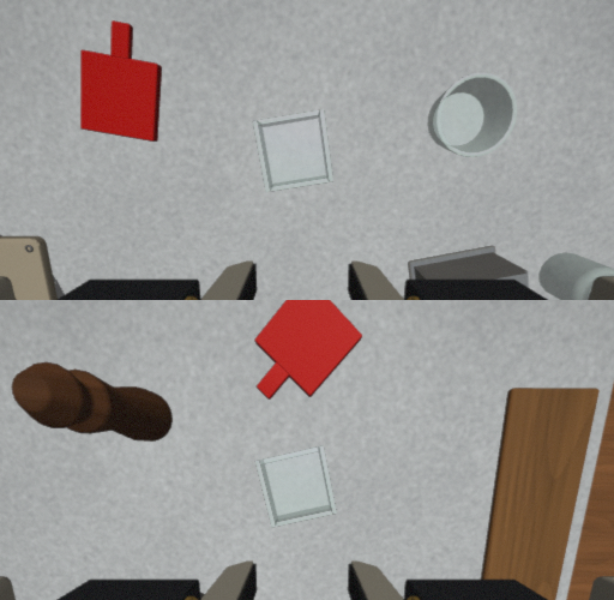

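Upper half: right ramekin at about (295,150), round one at (475,115). Lower half: left ramekin at about (297,487), red lid and mill farther off. I'll fit a 76 mm square rim to image edges.

```bash
cat > dish.py <<'E'
from h import *
from scipy.optimize import differential_evolution as DE
def fit(f,x0,out):
    d=np.load(f);m=dict(camera_matrix=d["K"],view=d["V"])
    lab=cv2.GaussianBlur(cv2.cvtColor(d["im"],cv2.COLOR_RGB2LAB),(0,0),1).astype(np.float32)
    g=np.sqrt(sum(cv2.Sobel(lab[...,i],cv2.CV_32F,a,b)**2 for i in range(3) for a,b in((1,0),(0,1)))); g=np.minimum(g,np.percentile(g,97))
    s=np.linspace(-1,1,40); q=np.vstack([np.c_[s,s*0+1],np.c_[s,s*0-1],np.c_[s*0+1,s],np.c_[s*0-1,s]])
    def pts(p):
        c,sn=np.cos(p[2]),np.sin(p[2]);R=np.array([[c,-sn],[sn,c]])
        return [proj(m,np.c_[(q*h)@R.T+p[:2],np.full(len(q),.045)]) for h in(.038,.033)]
    def cost(p): return -sum(w*cv2.remap(g,P[:,:1].astype(np.float32),P[:,1:].astype(np.float32),1).mean() for P,w in zip(pts(p),(1,.6)))
    r=DE(cost,[(x0[0]-.02,x0[0]+.02),(x0[1]-.02,x0[1]+.02),(-.785,.785)],seed=1,maxiter=150)
    im=cv2.resize(d["im"],None,fx=3,fy=3,interpolation=cv2.INTER_CUBIC)[:,:,::-1].copy()
    for P in pts(r.x): [cv2.circle(im,tuple(int(v*3+1) for v in p),1,(0,0,255),-1) for p in P[::2]]
    u,v=(proj(m,[*x0,.045])[0]*3).astype(int); print(f,r.x,r.fun)
    return im[max(v-190,0):v+190,u-190:u+190]
if __name__=="__main__":
    a=fit("w2.npz",(.436,.211),0);b=fit("w3.npz",(.595,-.288),0);cv2.imwrite("pics/fit.png",np.hstack([a,b]))
E
python3 dish.py
```

```text
w2.npz [0.43691436 0.21181015 0.15228312] -88.51701354980469
w3.npz [ 0.5913043  -0.29172242  0.21416468] -85.23014831542969
```

View pics/fit.png

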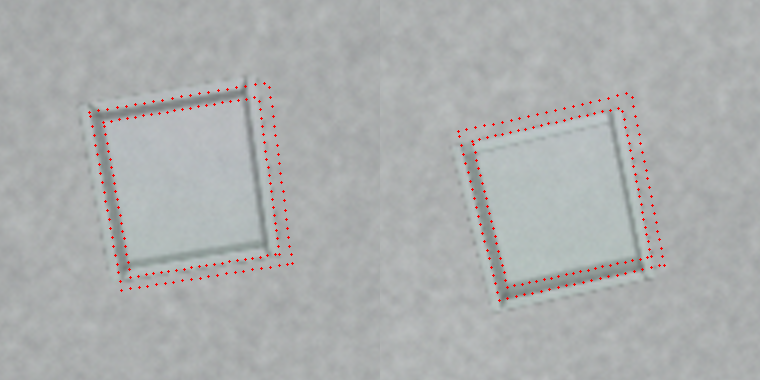

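The fit locked onto inner wall lines a few mm off. One contrast-stretched enlargement to see the outer rim.

Run:
```python
from h import *
o=[]
for f,x in(("w2.npz",(.4345,.213,.045)),("w3.npz",(.59,-.293,.045))):
    d=np.load(f);m=dict(camera_matrix=d["K"],view=d["V"]);u,v=np.round(proj(m,x)[0]).astype(int);print(f,u-40,v-40)
    c=cv2.resize(d["im"][v-40:v+40,u-40:u+40],(400,400),interpolation=cv2.INTER_CUBIC)[:,:,::-1].astype(float)
    o.append(np.clip((c-110)*2.4,0,255).astype(np.uint8))
cv2.imwrite("pics/ctr.png",np.hstack(o))
```

```text
w2.npz 207 88
w3.npz 209 113
```

View pics/ctr.png

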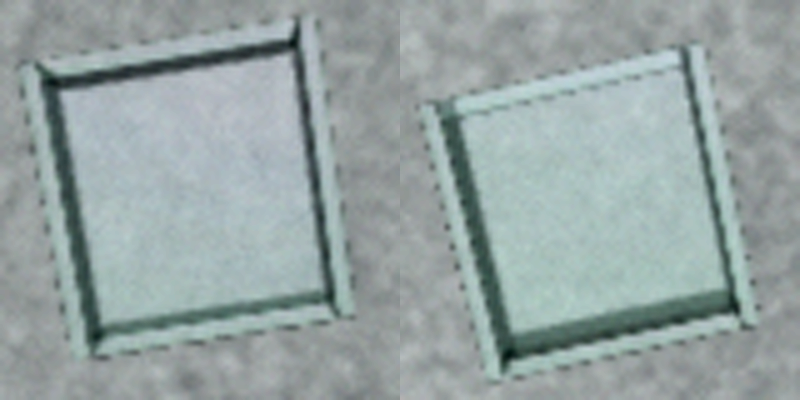

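The outer rim is now clear. Left panel corners: (22,64), (314,16), (354,314), (78,358). Right panel corners: (422,104), (700,44), (752,324), (492,380).

Run:
```python
from h import *
from scipy.optimize import least_squares
for n,f,o,c in(("R","w2.npz",(207,88),[(22,64),(314,16),(354,314),(78,358)]),("L","w3.npz",(209,113),[(22,104),(300,44),(352,324),(92,380)])):
    d=np.load(f);m=dict(camera_matrix=d["K"],view=d["V"])
    px=np.array(o)+(np.array(c)+.5)/5-.5; W=ray(m,px,.045)[:,:2]*1000
    print(W.round(1).tolist(),"sides",np.linalg.norm(W-np.roll(W,-1,0),axis=1).round(1))
    q=np.array([(-38,38),(38,38),(38,-38),(-38,-38)])
    r=least_squares(lambda p:((q@np.array([[np.cos(p[2]),np.sin(p[2])],[-np.sin(p[2]),np.cos(p[2])]])+p[:2])-W).ravel(),[*W.mean(0),.2])
    print(n,r.x,r.cost)
```

```text
[[389.6, 246.7], [462.9, 258.0], [474.4, 184.2], [401.6, 172.8]] sides [74.1 74.7 73.7 74.9]
R [4.32132871e+02 2.15411535e+02 1.55825855e-01] 2.9294755361855302
[[543.7, -268.2], [615.6, -253.2], [630.7, -326.3], [560.2, -341.8]] sides [73.4 74.7 72.2 75.4]
L [ 5.87540764e+02 -2.97395755e+02  2.11931912e-01] 5.790773234395093
```

Ramekin R is at (432,215) mm, yaw 0.156. Ramekin L is at (587.5,-297.5) mm, yaw 0.212. Plan: R takes lid1 with the tab toward the robot; L takes lid2 with the tab toward -y, so the gripper stays clear of the mill. Now turn and go to the tab.

Request:
carry_out([
  {"jaw": 0.05,"dx": 0,"dy": 0,"dz": 0,"yaw": 0.175},
  {"jaw": 0.05,"dx": 0,"dy": 0,"dz": 0,"yaw": 0.175},
  {"jaw": 0.05,"dx": 0,"dy": 0,"dz": 0,"yaw": 0.175},
  {"jaw": 0.05,"dx": 0,"dy": 0,"dz": 0,"yaw": 0.175},
  {"jaw": 0.05,"dx": 0,"dy": 0,"dz": 0,"yaw": 0.175},
  {"jaw": 0.05,"dx": 0,"dy": 0,"dz": 0,"yaw": 0.174},
  {"jaw": 0.05,"dx": 0,"dy": 0,"dz": 0,"yaw": 0.174},
  {"jaw": 0.05,"dx": 0,"dy": 0,"dz": 0,"yaw": 0.174},
])

```text
t: 3.5
tool_pos: [0.5938, -0.3247, 0.2399]
orientation: [3.129, 0.266, 0.002]
force: [-0.9, -0.1, 0.6]
opening: 0.05
gripper_force: 0.0
```

Request:
carry_out([
  {"jaw": 0.05,"dx": 0.008,"dy": -0.055,"dz": 0.01,"yaw": 0},
  {"jaw": 0.05,"dx": 0.008,"dy": -0.055,"dz": 0.01,"yaw": 0},
  {"jaw": 0.05,"dx": 0.008,"dy": -0.055,"dz": 0.01,"yaw": 0},
  {"jaw": 0.05,"dx": 0.008,"dy": -0.055,"dz": 0.01,"yaw": 0},
  {"jaw": 0.05,"dx": 0.008,"dy": -0.055,"dz": 0.01,"yaw": 0},
  {"jaw": 0.05,"dx": 0.008,"dy": -0.055,"dz": 0,"yaw": 0},
  {"jaw": 0.05,"dx": 0,"dy": 0,"dz": 0,"yaw": 0},
  {"jaw": 0.05,"dx": 0,"dy": 0,"dz": 0,"yaw": 0},
])

```text
t: 4.5
tool_pos: [0.5837, 0.0079, 0.1895]
orientation: [3.129, 0.276, 0.002]
force: [-0.1, -0.5, -0.6]
opening: 0.05
gripper_force: 0.0
```

```bash
cat > go.py <<'E'
from h import *; import sys
from scipy.spatial.transform import Rotation as R
# python go.py x y z yaw(tool x world angle): prints remaining shift in tool axes (mm), yaw
s=read_state();M=R.from_rotvec(s["orientation"]).as_matrix()
t=np.array([float(v) for v in sys.argv[1:4]])/1000
a=np.arctan2(M[1,0],M[0,0]);w=float(sys.argv[4])
print("t",s["t"],"pos",s["tool_pos"]*1000,"ang",a,"shift mm",(M.T@(t-s["tool_pos"])*1000).round(1),"yaw",round(a-w,3),"tilt",M[2].round(4),"op",s["opening"],"F",s["force"].round(1))
E
python3 look.py w4; python3 lid.py w4.npz; python3 go.py 582.4 21.7 64 .174
```

```text
cam [0.65   0.0206 0.3551] view dir [-0.2395 -0.0424 -0.97  ]
4.5 [0.5837 0.0079 0.1895] [[0.985, 0.175, 0.001], [0.175, -0.985, -0.001], [0.001, 0.001, -1.0]] [-0.0739  0.1     1.5741 -0.0005  1.4659  1.3213] [-0.0521 -0.4618 -0.6295] 0.050025755514276606 0.0
[6.43491735e+02 3.24429529e+01 1.95828616e-01] 0.9153450462839804
tab mid 584.6385280561227 20.768190109472542
t 4.55 pos [583.77486307   7.12401789 189.36974502] ang 0.17418422995765773 shift mm [  1.  -14.7 125.4] yaw 0.0 tilt [ 1.1e-03  8.0e-04 -1.0e+00] op 0.05000109220069125 F [-0.1 -0.9 -0.5]
```

Request:
carry_out([
  {"jaw": 0.05,"dx": 0.001,"dy": -0.014,"dz": 0,"yaw": -0.008},
  {"jaw": 0.05,"dx": 0,"dy": 0,"dz": 0.035,"yaw": 0},
  {"jaw": 0.05,"dx": 0,"dy": 0,"dz": 0.035,"yaw": 0},
  {"jaw": 0.05,"dx": 0,"dy": 0,"dz": 0.03,"yaw": 0},
  {"jaw": 0.05,"dx": 0,"dy": 0,"dz": 0,"yaw": 0},
  {"jaw": 0.05,"dx": 0,"dy": 0,"dz": 0,"yaw": 0},
  {"jaw": 0.05,"dx": 0,"dy": 0,"dz": 0,"yaw": 0},
])

```text
t: 5.42
tool_pos: [0.5837, 0.0213, 0.0908]
orientation: [3.128, 0.285, 0.005]
force: [-0.2, 0.1, -0.0]
opening: 0.0501
gripper_force: 0.0
```

```bash
python3 go.py 582.4 21.3 64 .182; python3 look.py w5
```

```text
t 5.425 pos [583.73498502  21.28407472  90.77404587] ang 0.18152125597948554 shift mm [-1.4 -0.3 26.8] yaw -0.0 tilt [ 3.2e-03  7.0e-04 -1.0e+00] op 0.05009733487669769 F [-0.2  0.1 -0. ]
cam [0.6496 0.0343 0.2565] view dir [-0.2376 -0.0433 -0.9704]
5.425 [0.5837 0.0213 0.0908] [[0.984, 0.181, 0.003], [0.181, -0.984, -0.0], [0.003, 0.001, -1.0]] [-0.0513  0.1803  1.6722  0.      1.2859  1.3379] [-0.1558  0.0915 -0.0124] 0.05009733487669769 0.0
```

View pics/w5.png

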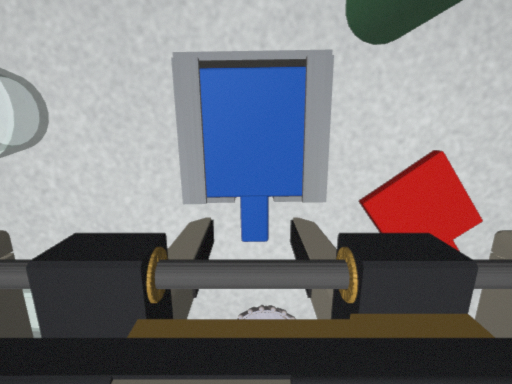

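The blue tab at (255,220) lies midway between the fingers, and the lid is square with the view. Descend and grip.

Request:
carry_out([
  {"jaw": 0.05,"dx": -0.001,"dy": 0,"dz": 0.014,"yaw": 0},
  {"jaw": 0.05,"dx": 0,"dy": 0,"dz": 0.012,"yaw": 0},
  {"jaw": 0.05,"dx": 0,"dy": 0,"dz": 0,"yaw": 0},
  {"jaw": 0.01,"dx": 0,"dy": 0,"dz": 0,"yaw": 0},
  {"jaw": 0.01,"dx": 0,"dy": 0,"dz": 0,"yaw": 0},
  {"jaw": 0.01,"dx": 0,"dy": 0,"dz": 0,"yaw": 0},
  {"jaw": 0.01,"dx": 0,"dy": 0,"dz": 0,"yaw": 0},
], grip_force=40)

```text
t: 6.35
tool_pos: [0.5816, 0.0211, 0.063]
orientation: [3.128, 0.285, 0.001]
force: [-0.1, -1.3, 1.0]
opening: 0.0195
gripper_force: 40.0
```

Request:
carry_out([
  {"jaw": 0.01,"dx": -0.012,"dy": 0,"dz": 0,"yaw": 0},
  {"jaw": 0.01,"dx": -0.013,"dy": 0,"dz": 0,"yaw": 0},
  {"jaw": 0.01,"dx": -0.013,"dy": 0,"dz": 0,"yaw": 0},
  {"jaw": 0.01,"dx": -0.013,"dy": 0,"dz": 0,"yaw": 0},
  {"jaw": 0.01,"dx": -0.013,"dy": 0,"dz": 0,"yaw": 0},
  {"jaw": 0.01,"dx": -0.013,"dy": 0,"dz": 0,"yaw": 0},
  {"jaw": 0.01,"dx": -0.013,"dy": 0,"dz": 0,"yaw": 0},
  {"jaw": 0.01,"dx": -0.013,"dy": 0,"dz": 0,"yaw": 0},
])

```text
t: 7.35
tool_pos: [0.479, 0.0025, 0.0626]
orientation: [-3.129, -0.285, 0.001]
force: [0.9, 1.0, 2.0]
opening: 0.0197
gripper_force: 40.0
```

Request:
carry_out([
  {"jaw": 0.01,"dx": -0.005,"dy": 0,"dz": 0,"yaw": 0},
  {"jaw": 0.01,"dx": 0,"dy": 0,"dz": 0,"yaw": 0},
  {"jaw": 0.01,"dx": 0,"dy": 0,"dz": -0.02,"yaw": 0},
  {"jaw": 0.01,"dx": 0,"dy": 0,"dz": -0.03,"yaw": 0},
  {"jaw": 0.01,"dx": 0,"dy": 0,"dz": 0,"yaw": 0},
  {"jaw": 0.01,"dx": 0,"dy": 0,"dz": 0,"yaw": 0},
])

```text
t: 8.1
tool_pos: [0.4746, 0.0018, 0.1116]
orientation: [-3.128, -0.285, 0.002]
force: [-0.7, 0.2, -0.1]
opening: 0.0197
gripper_force: 40.0
```

```bash
python3 go.py 372 206 64 .156; python3 look.py w6
```

```text
t 8.1 pos [474.62752153   1.84901076 111.57756403] ang 0.18186289289708157 shift mm [ -64.  -219.3   47.7] yaw 0.026 tilt [-1.2e-03 -4.0e-04 -1.0e+00] op 0.019676209828591286 F [-0.7  0.2 -0.1]
cam [0.5413 0.0148 0.277 ] view dir [-0.2419 -0.0432 -0.9693]
8.1 [0.4746 0.0018 0.1116] [[0.984, 0.181, -0.001], [0.181, -0.984, 0.0], [-0.001, -0.0, -1.0]] [-0.1042 -0.1339  1.9514  0.      1.3254  1.2847] [-0.735   0.2467 -0.1193] 0.019676209828591286 39.98337507247925
```

View pics/w6.png

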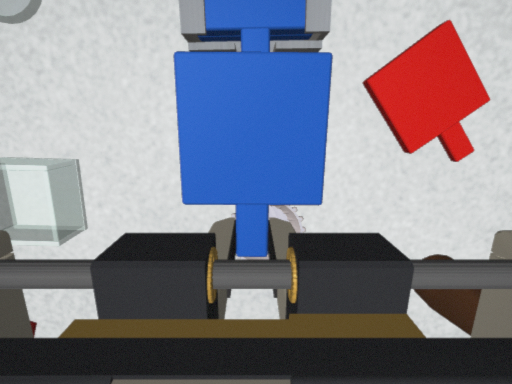

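Lid1 is held level and out, with top-face corners at about (175,53), (331,53), (322,204) and (183,205). Lid2 is visible in the dispenser behind it. Solve the lid's pose in the tool frame.

```bash
cat > held.py <<'E'
from h import *; import sys
from scipy.spatial.transform import Rotation as R
def held(f,c,tp,ori):
    d=np.load(f);K,V=d["K"],d["V"]
    q=np.array([(42,42,0),(42,-42,0),(-42,-42,0),(-42,42,0)],float)/1000
    ok,rv,tv=cv2.solvePnP(q,np.array(c,float),K,None)
    F=np.diag([1,-1,-1.]);Rw=V[:3,:3].T@F@cv2.Rodrigues(rv)[0];p=V[:3,:3].T@(F@tv.ravel()-V[:3,3])
    M=R.from_rotvec(ori).as_matrix()
    print("top centre world",p*1000,"yaw",np.arctan2(Rw[1,0],Rw[0,0]),"normal",Rw[:,2],"in tool mm",M.T@(p-tp)*1000)
    print("at z=.1236:",ray(dict(camera_matrix=K,view=V),c,tp[2]+.012).round(4).tolist())
E
python3 - <<'E'
from held import *
s=read_state();held("w6.npz",[(175,53),(331,53),(322,204),(183,205)],s["tool_pos"],s["orientation"])
E
```

```text
top centre world [536.33360386  13.32506289 118.78497317] yaw 0.18164459924842877 normal [ 0.036079   -0.00556542  0.99933344] in tool mm [ 6.31873344e+01 -2.35712301e-02 -7.79022643e+00]
at z=.1236: [[0.5691, 0.0605, 0.1231], [0.5836, -0.019, 0.1231], [0.5035, -0.0342, 0.1231], [0.488, 0.0466, 0.1231]]
```

Request:
carry_out([
  {"jaw": 0.01,"dx": -0.015,"dy": -0.02,"dz": 0,"yaw": 0},
  {"jaw": 0.01,"dx": -0.015,"dy": -0.04,"dz": 0,"yaw": 0},
  {"jaw": 0.01,"dx": -0.015,"dy": -0.05,"dz": 0,"yaw": 0},
  {"jaw": 0.01,"dx": -0.011,"dy": -0.05,"dz": 0,"yaw": 0},
  {"jaw": 0.01,"dx": -0.01,"dy": -0.04,"dz": 0,"yaw": 0},
  {"jaw": 0.01,"dx": 0,"dy": -0.02,"dz": 0,"yaw": 0.026},
  {"jaw": 0.01,"dx": 0,"dy": 0,"dz": 0,"yaw": 0},
  {"jaw": 0.01,"dx": 0,"dy": 0,"dz": 0,"yaw": 0},
])

```text
t: 9.15
tool_pos: [0.37, 0.2055, 0.1118]
orientation: [3.131, 0.245, -0.002]
force: [-0.2, -0.6, -1.1]
opening: 0.0193
gripper_force: 40.0
```

```bash
python3 go.py 369.9 205.6 51 .156
```

```text
t 9.15 pos [370.0046857  205.45926086 111.77680699] ang 0.15641180608658992 shift mm [ 0.  -0.2 60.8] yaw 0.0 tilt [-1.6e-03  7.0e-04 -1.0e+00] op 0.01931925756486325 F [-0.2 -0.6 -1.1]
```

Request:
carry_out([
  {"jaw": 0.01,"dx": 0,"dy": 0,"dz": 0.02,"yaw": 0},
  {"jaw": 0.01,"dx": 0,"dy": 0,"dz": 0.02,"yaw": 0},
  {"jaw": 0.01,"dx": 0,"dy": 0,"dz": 0.012,"yaw": 0},
  {"jaw": 0.01,"dx": 0,"dy": 0,"dz": 0.004,"yaw": 0},
  {"jaw": 0.01,"dx": 0,"dy": 0,"dz": 0,"yaw": 0},
  {"jaw": 0.01,"dx": 0,"dy": 0,"dz": 0,"yaw": 0},
])

```text
t: 9.9
tool_pos: [0.371, 0.2064, 0.0574]
orientation: [-3.132, -0.244, -0.002]
force: [-0.9, 0.5, -1.1]
opening: 0.0195
gripper_force: 40.0
```

Request:
carry_out([
  {"jaw": 0.01,"dx": 0,"dy": 0,"dz": 0.002,"yaw": 0},
  {"jaw": 0.01,"dx": 0,"dy": 0,"dz": 0.001,"yaw": 0},
  {"jaw": 0.01,"dx": 0,"dy": 0,"dz": 0,"yaw": 0},
])

```text
t: 10.28
tool_pos: [0.3703, 0.2062, 0.0536]
orientation: [-3.132, -0.245, 0.0]
force: [-0.2, -0.5, -1.6]
opening: 0.0199
gripper_force: 40.0
```

Request:
carry_out([
  {"jaw": 0.01,"dx": 0,"dy": 0,"dz": 0.0015,"yaw": 0},
  {"jaw": 0.01,"dx": 0,"dy": 0,"dz": 0.0015,"yaw": 0},
  {"jaw": 0.01,"dx": 0,"dy": 0,"dz": 0,"yaw": 0},
])

```text
t: 10.65
tool_pos: [0.3702, 0.2061, 0.0504]
orientation: [3.132, 0.244, -0.001]
force: [-0.8, 0.1, -0.5]
opening: 0.0193
gripper_force: 40.0
```

Request:
carry_out([
  {"jaw": 0.01,"dx": 0,"dy": 0,"dz": 0.001,"yaw": 0},
  {"jaw": 0.01,"dx": 0,"dy": 0,"dz": 0.001,"yaw": 0},
  {"jaw": 0.01,"dx": 0,"dy": 0,"dz": 0,"yaw": 0},
])

```text
t: 11.02
tool_pos: [0.3703, 0.2062, 0.0485]
orientation: [3.132, 0.244, -0.0]
force: [0.3, -0.0, -0.7]
opening: 0.0194
gripper_force: 40.0
```

Request:
carry_out([
  {"jaw": 0.01,"dx": 0,"dy": 0,"dz": 0.001,"yaw": 0},
  {"jaw": 0.01,"dx": 0,"dy": 0,"dz": 0,"yaw": 0},
  {"jaw": 0.01,"dx": 0,"dy": 0,"dz": 0,"yaw": 0},
])

```text
t: 11.4
tool_pos: [0.3704, 0.2062, 0.0476]
orientation: [-3.132, -0.244, 0.0]
force: [0.2, -0.1, -0.3]
opening: 0.0195
gripper_force: 40.0
```

```bash
python3 look.py w7; python3 -c "
import cv2;cv2.imwrite('pics/w7c.png',cv2.resize(cv2.imread('pics/w7.png')[:260],(800,406)))"
```

```text
cam [0.4371 0.2175 0.2131] view dir [-0.2417 -0.037  -0.9696]
11.4 [0.3704 0.2062 0.0476] [[0.988, 0.155, -0.0], [0.155, -0.988, 0.0], [-0.0, -0.0, -1.0]] [ 0.3869 -0.203   2.1377  0.      1.2069  1.8019] [ 0.208  -0.1225 -0.3038] 0.019530079555512763 39.983367919921875
```

View pics/w7c.png

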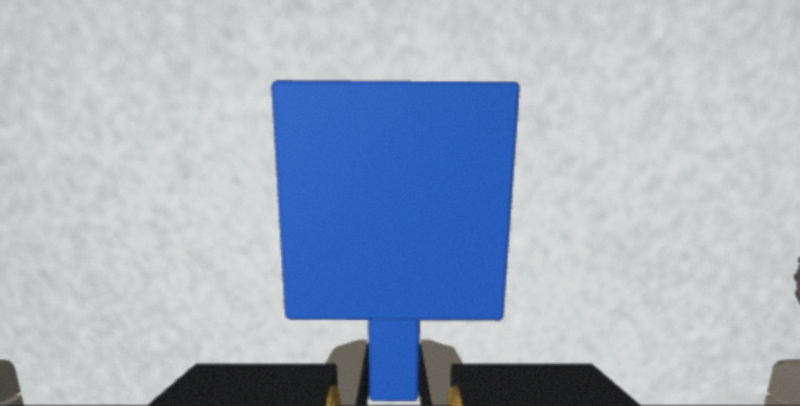

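The lid covers the ramekin completely (corners about (273,81), (518,83), (503,320), (287,320)). No contact force yet, so I'll lower in small steps.

Request:
carry_out([
  {"jaw": 0.01,"dx": 0,"dy": 0,"dz": 0.001,"yaw": 0},
  {"jaw": 0.01,"dx": 0,"dy": 0,"dz": 0,"yaw": 0},
  {"jaw": 0.01,"dx": 0,"dy": 0,"dz": 0,"yaw": 0},
])

```text
t: 11.82
tool_pos: [0.3705, 0.2062, 0.0469]
orientation: [-3.132, -0.244, -0.0]
force: [-1.7, -1.4, 4.3]
opening: 0.0197
gripper_force: 40.0
```

Request:
carry_out([
  {"jaw": 0.01,"dx": 0,"dy": 0,"dz": 0.001,"yaw": 0},
  {"jaw": 0.01,"dx": 0,"dy": 0,"dz": 0,"yaw": 0},
  {"jaw": 0.01,"dx": 0,"dy": 0,"dz": 0,"yaw": 0},
])

```text
t: 12.2
tool_pos: [0.3704, 0.2063, 0.0464]
orientation: [3.132, 0.245, -0.0]
force: [-5.7, -2.2, 11.4]
opening: 0.0196
gripper_force: 40.0
```

Run:
```python
from plant import *
s=read_state();print(s["force"],s["wrist_torque"],s["tool_pos"])
```

```text
[-5.72404109 -2.17003376 11.44434343] [-0.37386939  0.93541731 -0.10594653] [0.37042861 0.20626037 0.04637688]
```

Contact at z≈0.047. Back off 1 mm, release, and rise.

Request:
carry_out([
  {"jaw": 0.01,"dx": 0,"dy": 0,"dz": -0.001,"yaw": 0},
  {"jaw": 0.018,"dx": 0,"dy": 0,"dz": 0,"yaw": 0},
  {"jaw": 0.024,"dx": 0,"dy": 0,"dz": 0,"yaw": 0},
  {"jaw": 0.05,"dx": 0,"dy": 0,"dz": 0,"yaw": 0},
  {"jaw": 0.05,"dx": 0,"dy": 0,"dz": -0.01,"yaw": 0},
  {"jaw": 0.05,"dx": 0,"dy": 0,"dz": -0.03,"yaw": 0},
  {"jaw": 0.05,"dx": 0,"dy": 0,"dz": -0.05,"yaw": 0},
  {"jaw": 0.05,"dx": 0,"dy": 0,"dz": -0.04,"yaw": 0},
], grip_force=5)

```text
t: 13.2
tool_pos: [0.3706, 0.2063, 0.1793]
orientation: [-3.132, -0.244, -0.002]
force: [0.2, 0.6, 0.1]
opening: 0.05
gripper_force: 0.0
```

```bash
python3 look.py w8
cat > chk.py <<'E'
from lid import *
import lid,sys
# fit full lid (84 square, tab) lying at top height z nearest p0
from scipy.optimize import least_squares
def full(f,z,c0,yaw0):
    d=np.load(f);m=dict(camera_matrix=d["K"],view=d["V"]);b=blue(d["im"])
    n,l,st,ce=cv2.connectedComponentsWithStats(b);u=proj(m,[*c0,z])[0].round().astype(int);b=(l==l[u[1],u[0]]).astype(np.uint8)
    c=max(cv2.findContours(b,0,cv2.CHAIN_APPROX_NONE)[0],key=cv2.contourArea);print("box",cv2.boundingRect(c))
    q=cv2.approxPolyDP(c,3,True)[:,0];W=ray(m,q,z)[:,:2]*1000;print(q.tolist(),W.round(1).tolist())
    W=ray(m,c[:,0],z)[:,:2]*1000
    P0=np.array([[-76,-10],[-42,-10],[-42,-42],[42,-42],[42,42],[-42,42],[-42,10],[-76,10]],np.float32)
    def e(p):
        R=np.array([[np.cos(p[2]),-np.sin(p[2])],[np.sin(p[2]),np.cos(p[2])]])
        return [cv2.pointPolygonTest(P0,(float(x),float(y)),True) for x,y in (W-p[:2])@R]
    r=least_squares(e,[c0[0]*1000,c0[1]*1000,yaw0],loss="soft_l1",x_scale=[10,10,.1],diff_step=1e-3);print("lid",r.x,np.abs(r.fun).mean())
full(sys.argv[1],*[float(sys.argv[2])],[float(v) for v in sys.argv[3:5]],float(sys.argv[5]))
E
python3 chk.py w8.npz .059 .432 .2155 .156; python3 go.py 581.6 21.1 64 .182
```

```text
cam [0.4371 0.2175 0.3449] view dir [-0.2402 -0.0364 -0.97  ]
13.2 [0.3706 0.2063 0.1793] [[0.988, 0.155, 0.002], [0.155, -0.988, 0.001], [0.002, -0.0, -1.0]] [ 0.3869 -0.3475  2.0034 -0.      1.4841  1.8019] [0.2011 0.5809 0.0798] 0.05004734843813378 0.0
box (211, 87, 83, 113)
[[212, 87], [214, 168], [241, 168], [244, 199], [259, 199], [260, 170], [290, 168], [293, 88]] [[466.8, 262.2], [386.7, 250.5], [391.2, 222.1], [357.9, 213.9], [360.4, 197.7], [392.2, 201.8], [399.2, 170.6], [478.2, 182.7]]
lid [4.32515929e+02 2.16919927e+02 1.55053665e-01] 1.3984079074356843
t 13.25 pos [373.19221769 207.35751724 185.04362824] ang 0.15585302165185735 shift mm [175.9 216.6 122.2] yaw -0.026 tilt [ 0.009  -0.0021 -1.    ] op 0.049963267203773205 F [1.9 0.9 5.3]
```

Lid1 sits at (432.5,216.9), yaw 0.155, within about 1.5 mm of the ramekin. Back to the dispenser for lid2.

Request:
carry_out([
  {"jaw": 0.05,"dx": 0.035,"dy": 0.043,"dz": 0,"yaw": -0.026},
  {"jaw": 0.05,"dx": 0.035,"dy": 0.043,"dz": 0,"yaw": 0},
  {"jaw": 0.05,"dx": 0.035,"dy": 0.043,"dz": 0.0,"yaw": 0},
  {"jaw": 0.05,"dx": 0.03,"dy": 0.043,"dz": 0.01,"yaw": 0},
  {"jaw": 0.05,"dx": 0.03,"dy": 0.043,"dz": 0.03,"yaw": 0},
  {"jaw": 0.05,"dx": 0,"dy": 0,"dz": 0.03,"yaw": 0},
  {"jaw": 0.05,"dx": 0,"dy": 0,"dz": 0,"yaw": 0},
  {"jaw": 0.05,"dx": 0,"dy": 0,"dz": 0,"yaw": 0},
])

```text
t: 14.25
tool_pos: [0.571, 0.0239, 0.1081]
orientation: [3.128, 0.286, 0.002]
force: [0.0, -0.3, 0.5]
opening: 0.0501
gripper_force: 0.0
```

```bash
python3 look.py w9; python3 lid.py w9.npz;python3 lid.py w5.npz; python3 go.py 581.6 21.1 64 .182
```

```text
cam [0.6372 0.0369 0.2736] view dir [-0.2395 -0.0434 -0.9699]
14.25 [0.571  0.0239 0.1081] [[0.983, 0.181, 0.001], [0.181, -0.983, 0.0], [0.001, 0.0, -1.0]] [-0.048   0.1317  1.6927  0.0001  1.316   1.3405] [ 0.0201 -0.2838  0.5349] 0.05012285836337156 0.0
[6.43186103e+02 3.22030911e+01 1.94319028e-01] 0.7286301254407284
tab mid 584.3153397332687 20.617185612255973
[6.43494183e+02 3.22464612e+01 1.95760611e-01] 0.7448198825009837
tab mid 584.6401827534115 20.575700736876165
t 14.3 pos [571.45042515  23.98590429 108.71522822] ang 0.1825879535649705 shift mm [ 9.3  4.7 44.7] yaw 0.001 tilt [ 2.6e-03  5.0e-04 -1.0e+00] op 0.04998870748582729 F [-0.1  0.4 -0.3]
```

Lid2 is in exactly the same place, so the dispenser is reloaded. Same grasp.

Request:
carry_out([
  {"jaw": 0.05,"dx": 0.0095,"dy": 0.005,"dz": 0,"yaw": 0},
  {"jaw": 0.05,"dx": 0,"dy": 0,"dz": 0.02,"yaw": 0},
  {"jaw": 0.05,"dx": 0,"dy": 0,"dz": 0.015,"yaw": 0},
  {"jaw": 0.05,"dx": 0,"dy": 0,"dz": 0,"yaw": 0},
  {"jaw": 0.05,"dx": 0,"dy": 0,"dz": 0,"yaw": 0},
  {"jaw": 0.05,"dx": 0,"dy": 0,"dz": 0,"yaw": 0},
], grip_force=40)

```text
t: 15.05
tool_pos: [0.5813, 0.0203, 0.0722]
orientation: [3.128, 0.285, 0.002]
force: [-0.8, 0.6, -0.1]
opening: 0.0497
gripper_force: 0.0
```

```bash
python3 go.py 581.6 21.1 63.3 .182
```

```text
t 15.05 pos [581.27869981  20.26215413  72.24397896] ang 0.1818094219181641 shift mm [ 0.5 -0.8  8.9] yaw -0.0 tilt [ 9.e-04  2.e-04 -1.e+00] op 0.04966269939908277 F [-0.8  0.6 -0.1]
```

Request:
carry_out([
  {"jaw": 0.05,"dx": 0.0005,"dy": -0.001,"dz": 0.009,"yaw": 0},
  {"jaw": 0.05,"dx": 0,"dy": 0,"dz": 0,"yaw": 0},
  {"jaw": 0.01,"dx": 0,"dy": 0,"dz": 0,"yaw": 0},
  {"jaw": 0.01,"dx": 0,"dy": 0,"dz": 0,"yaw": 0},
  {"jaw": 0.01,"dx": 0,"dy": 0,"dz": 0,"yaw": 0},
  {"jaw": 0.01,"dx": 0,"dy": 0,"dz": 0,"yaw": 0},
], grip_force=40)

```text
t: 15.8
tool_pos: [0.5813, 0.0211, 0.0628]
orientation: [3.128, 0.285, 0.0]
force: [-0.4, -0.6, 0.4]
opening: 0.0193
gripper_force: 40.0
```

Request:
carry_out([
  {"jaw": 0.01,"dx": -0.012,"dy": 0,"dz": 0,"yaw": 0},
  {"jaw": 0.01,"dx": -0.013,"dy": 0,"dz": 0,"yaw": 0},
  {"jaw": 0.01,"dx": -0.013,"dy": 0,"dz": 0,"yaw": 0},
  {"jaw": 0.01,"dx": -0.013,"dy": 0,"dz": 0,"yaw": 0},
  {"jaw": 0.01,"dx": -0.013,"dy": 0,"dz": 0,"yaw": 0},
  {"jaw": 0.01,"dx": -0.013,"dy": 0,"dz": 0,"yaw": 0},
  {"jaw": 0.01,"dx": -0.013,"dy": 0,"dz": 0,"yaw": 0},
  {"jaw": 0.01,"dx": -0.013,"dy": 0,"dz": 0,"yaw": 0},
])

```text
t: 16.8
tool_pos: [0.4789, 0.0025, 0.0627]
orientation: [3.129, 0.285, -0.0]
force: [1.7, 0.4, 1.5]
opening: 0.0196
gripper_force: 40.0
```

Request:
carry_out([
  {"jaw": 0.01,"dx": -0.005,"dy": 0,"dz": 0,"yaw": 0},
  {"jaw": 0.01,"dx": 0,"dy": 0,"dz": 0,"yaw": 0},
  {"jaw": 0.01,"dx": 0,"dy": 0,"dz": -0.02,"yaw": 0},
  {"jaw": 0.01,"dx": 0,"dy": 0,"dz": -0.03,"yaw": 0},
  {"jaw": 0.01,"dx": 0,"dy": 0,"dz": 0,"yaw": 0},
  {"jaw": 0.01,"dx": 0,"dy": 0,"dz": 0,"yaw": 0},
])

```text
t: 17.55
tool_pos: [0.4745, 0.0019, 0.1116]
orientation: [-3.128, -0.285, 0.002]
force: [-0.4, 1.0, -0.2]
opening: 0.0191
gripper_force: 40.0
```

```bash
python3 look.py w10; python3 chk.py w10.npz .119 .536 .0133 .182
```

```text
cam [0.5411 0.0149 0.277 ] view dir [-0.2419 -0.0432 -0.9693]
17.55 [0.4745 0.0019 0.1116] [[0.984, 0.181, -0.001], [0.181, -0.984, 0.0], [-0.001, -0.0, -1.0]] [-0.1041 -0.1343  1.9517 -0.      1.3255  1.2849] [-0.4359  0.9766 -0.2013] 0.01913537297076629 39.97926414012909
box (174, 0, 158, 257)
[[205, 0], [207, 34], [239, 33], [242, 49], [174, 53], [184, 203], [234, 203], [235, 252], [245, 256], [266, 255], [268, 204], [321, 202], [331, 53], [269, 50], [270, 33], [304, 33], [305, 0]] [[597.0, 49.5], [581.7, 46.3], [585.2, 29.9], [578.0, 27.0], [569.6, 62.3], [487.8, 47.1], [493.3, 17.2], [461.4, 11.3], [459.8, 4.5], [462.9, -8.6], [496.4, -3.2], [503.5, -34.6], [584.6, -19.9], [580.1, 12.9], [588.1, 13.9], [591.3, -3.6], [606.1, -0.7]]
lid [5.39791126e+02 1.45089804e+01 1.75136293e-01] 4.648602899449828
```

Same hold as before. Now lift, turn the tab toward -y, and carry to ramekin L (target TCP (601,-359), tool angle 1.783).

Request:
carry_out([
  {"jaw": 0.01,"dx": 0,"dy": 0,"dz": -0.02,"yaw": -0.1},
  {"jaw": 0.01,"dx": 0,"dy": 0,"dz": -0.03,"yaw": -0.18},
  {"jaw": 0.01,"dx": 0,"dy": 0,"dz": 0,"yaw": -0.18},
  {"jaw": 0.01,"dx": 0,"dy": 0,"dz": 0,"yaw": -0.18},
  {"jaw": 0.01,"dx": 0,"dy": 0,"dz": 0,"yaw": -0.18},
  {"jaw": 0.01,"dx": 0,"dy": 0,"dz": 0,"yaw": -0.18},
  {"jaw": 0.01,"dx": 0,"dy": 0,"dz": 0,"yaw": -0.18},
  {"jaw": 0.01,"dx": 0,"dy": 0,"dz": 0,"yaw": -0.18},
])

```text
t: 18.6
tool_pos: [0.474, 0.0019, 0.1609]
orientation: [-2.245, -2.194, 0.003]
force: [0.2, -0.4, -0.9]
opening: 0.0194
gripper_force: 40.0
```

Request:
carry_out([
  {"jaw": 0.01,"dx": 0,"dy": 0,"dz": 0,"yaw": -0.18},
  {"jaw": 0.01,"dx": 0,"dy": 0,"dz": 0,"yaw": -0.06},
  {"jaw": 0.01,"dx": 0,"dy": 0,"dz": 0,"yaw": 0},
  {"jaw": 0.01,"dx": 0,"dy": 0,"dz": 0,"yaw": 0},
])

```text
t: 19.1
tool_pos: [0.4745, 0.0019, 0.1618]
orientation: [-1.976, -2.441, 0.001]
force: [-0.2, 0.5, -0.7]
opening: 0.0194
gripper_force: 40.0
```

```bash
python3 go.py 600.8 -359 60 1.783
```

```text
t 19.1 pos [474.52637907   1.86781517 161.82224544] ang 1.7803294888693666 shift mm [-379.3   48.6  101.6] yaw -0.003 tilt [ 4.0e-04 -1.3e-03 -1.0e+00] op 0.01939102176873583 F [-0.2  0.5 -0.7]
```

Request:
carry_out([
  {"jaw": 0.01,"dx": -0.025,"dy": 0.015,"dz": 0,"yaw": -0.003},
  {"jaw": 0.01,"dx": -0.05,"dy": 0.02,"dz": 0,"yaw": 0},
  {"jaw": 0.01,"dx": -0.058,"dy": 0.0135,"dz": 0,"yaw": 0},
  {"jaw": 0.01,"dx": -0.058,"dy": 0,"dz": 0,"yaw": 0},
  {"jaw": 0.01,"dx": -0.058,"dy": 0,"dz": 0,"yaw": 0},
  {"jaw": 0.01,"dx": -0.058,"dy": 0,"dz": 0,"yaw": 0},
  {"jaw": 0.01,"dx": -0.05,"dy": 0,"dz": 0,"yaw": 0},
  {"jaw": 0.01,"dx": -0.022,"dy": 0,"dz": 0,"yaw": 0},
])

```text
t: 20.1
tool_pos: [0.6023, -0.3612, 0.1616]
orientation: [-1.975, -2.442, 0.001]
force: [0.1, 1.5, -0.7]
opening: 0.0196
gripper_force: 40.0
```

Request:
carry_out([
  {"jaw": 0.01,"dx": 0,"dy": 0,"dz": 0.03,"yaw": 0},
  {"jaw": 0.01,"dx": 0,"dy": 0,"dz": 0.03,"yaw": 0},
  {"jaw": 0.01,"dx": 0,"dy": 0,"dz": 0,"yaw": 0},
  {"jaw": 0.01,"dx": 0,"dy": 0,"dz": 0,"yaw": 0},
  {"jaw": 0.01,"dx": 0,"dy": 0,"dz": 0,"yaw": 0},
])

```text
t: 20.72
tool_pos: [0.6038, -0.3589, 0.1049]
orientation: [1.97, 2.444, 0.0]
force: [-0.9, -0.3, -0.4]
opening: 0.0198
gripper_force: 40.0
```

```bash
python3 go.py 600.8 -359 47 1.783; python3 look.py w11; python3 chk.py w11.npz .107 .5875 -.297 1.783
```

```text
t 20.725 pos [ 603.82203677 -358.86019897  104.85487911] ang 1.784777151294314 shift mm [ 0.6 -3.1 57.8] yaw 0.002 tilt [-0.0022  0.0021 -1.    ] op 0.019806717251108077 F [-0.9 -0.3 -0.4]
cam [ 0.589  -0.2917  0.2702] view dir [ 0.0551 -0.2407 -0.969 ]
20.725 [ 0.6038 -0.3589  0.1049] [[-0.212, 0.977, 0.003], [0.977, 0.212, -0.002], [-0.002, 0.002, -1.0]] [-0.6092  0.471   1.2892  0.      1.3783 -0.8232] [-0.879  -0.261  -0.4146] 0.019806717251108077 39.97932851314545
box (174, 51, 158, 205)
[[176, 51], [183, 202], [235, 203], [236, 253], [265, 255], [269, 203], [321, 202], [331, 53]] [[540.8, -262.8], [557.5, -347.3], [589.5, -341.1], [596.9, -374.6], [615.9, -372.0], [610.3, -336.6], [642.1, -329.1], [624.2, -245.7]]
lid [ 590.91298062 -296.28602981    1.77837634] 1.237086314981664
```

Request:
carry_out([
  {"jaw": 0.01,"dx": 0.0005,"dy": -0.003,"dz": 0.015,"yaw": 0},
  {"jaw": 0.01,"dx": 0,"dy": 0,"dz": 0.02,"yaw": 0},
  {"jaw": 0.01,"dx": 0,"dy": 0,"dz": 0.014,"yaw": 0},
  {"jaw": 0.01,"dx": 0,"dy": 0,"dz": 0.004,"yaw": 0},
  {"jaw": 0.01,"dx": 0,"dy": 0,"dz": 0,"yaw": 0},
  {"jaw": 0.01,"dx": 0,"dy": 0,"dz": 0,"yaw": 0},
  {"jaw": 0.01,"dx": 0,"dy": 0,"dz": 0,"yaw": 0},
])

```text
t: 21.65
tool_pos: [0.6002, -0.3588, 0.0506]
orientation: [1.971, 2.445, 0.0]
force: [0.4, 0.5, -0.6]
opening: 0.0198
gripper_force: 40.0
```

```bash
python3 go.py 600.8 -359 47 1.783
```

```text
t 21.65 pos [ 600.24912283 -358.79868016   50.56076491] ang 1.7847702391935458 shift mm [-0.3  0.5  3.6] yaw 0.002 tilt [-0.0011  0.001  -1.    ] op 0.01975421656863924 F [ 0.4  0.5 -0.6]
```

Request:
carry_out([
  {"jaw": 0.01,"dx": 0,"dy": 0.0005,"dz": 0.0015,"yaw": 0},
  {"jaw": 0.01,"dx": 0,"dy": 0,"dz": 0.001,"yaw": 0},
  {"jaw": 0.01,"dx": 0,"dy": 0,"dz": 0,"yaw": 0},
])

```text
t: 22.02
tool_pos: [0.6001, -0.3582, 0.047]
orientation: [-1.971, -2.446, 0.0]
force: [0.2, 0.5, -0.6]
opening: 0.0194
gripper_force: 40.0
```

Request:
carry_out([
  {"jaw": 0.01,"dx": 0,"dy": 0,"dz": 0.001,"yaw": 0},
  {"jaw": 0.01,"dx": 0,"dy": 0,"dz": 0,"yaw": 0},
  {"jaw": 0.01,"dx": 0,"dy": 0,"dz": 0,"yaw": 0},
])

```text
t: 22.4
tool_pos: [0.6003, -0.3584, 0.0466]
orientation: [1.971, 2.446, -0.0]
force: [-2.1, 0.5, 4.2]
opening: 0.0193
gripper_force: 40.0
```

Contact is light, at 4 N. Release and rise.

Request:
carry_out([
  {"jaw": 0.01,"dx": 0,"dy": 0,"dz": 0,"yaw": 0},
  {"jaw": 0.018,"dx": 0,"dy": 0,"dz": 0,"yaw": 0},
  {"jaw": 0.024,"dx": 0,"dy": 0,"dz": 0,"yaw": 0},
  {"jaw": 0.05,"dx": 0,"dy": 0,"dz": 0,"yaw": 0},
  {"jaw": 0.05,"dx": 0,"dy": 0,"dz": -0.01,"yaw": 0},
  {"jaw": 0.05,"dx": 0,"dy": 0,"dz": -0.03,"yaw": 0},
  {"jaw": 0.05,"dx": 0,"dy": 0,"dz": -0.05,"yaw": 0},
  {"jaw": 0.05,"dx": 0,"dy": 0,"dz": -0.04,"yaw": 0},
], grip_force=5)

```text
t: 23.4
tool_pos: [0.6006, -0.3585, 0.1791]
orientation: [1.97, 2.444, 0.0]
force: [1.1, -0.3, -0.1]
opening: 0.0499
gripper_force: 0.0
```

Request:
carry_out([
  {"jaw": 0.05,"dx": 0,"dy": 0,"dz": -0.03,"yaw": 0},
  {"jaw": 0.05,"dx": 0,"dy": 0,"dz": 0,"yaw": 0},
  {"jaw": 0.05,"dx": 0,"dy": 0,"dz": 0,"yaw": 0},
])

```text
t: 23.78
tool_pos: [0.5999, -0.3581, 0.2053]
orientation: [-1.971, -2.445, 0.0]
force: [0.0, -0.1, -0.8]
opening: 0.0502
gripper_force: 0.0
```

```bash
python3 look.py w12; python3 chk.py w12.npz .059 .5875 -.297 1.783
python3 - <<'E'
from h import *
# scene check: blue blobs now vs. start, and lids / lid3 positions
m=camera_model("scene");im=read_camera("scene");im0=cv2.imread("pics/scene0.png")[:,:,::-1].copy()
for I in(im0,im):
    n,l,st,ce=cv2.connectedComponentsWithStats(blue(I))
    for s,c in zip(st[1:],ce[1:]):
        if s[4]>60: print(s.tolist(),c.round(1),[ray(m,c,z)[0].round(3).tolist() for z in(.059,.075)])
    print()
E
```

```text
cam [ 0.5856 -0.2913  0.3709] view dir [ 0.0518 -0.2384 -0.9698]
23.775 [ 0.5999 -0.3581  0.2053] [[-0.212, 0.977, -0.001], [0.977, 0.212, 0.001], [0.001, -0.001, -1.0]] [-0.6115  0.4046  1.1897 -0.      1.5482 -0.8255] [ 0.0249 -0.1094 -0.8242] 0.05019479862415875 0.0
box (215, 90, 76, 104)
[[216, 90], [217, 164], [244, 165], [245, 192], [258, 193], [260, 166], [287, 164], [290, 91]] [[540.3, -264.2], [555.9, -343.2], [586.7, -337.7], [594.4, -369.0], [609.7, -366.9], [605.0, -335.0], [635.0, -326.1], [618.9, -248.2]]
lid [ 587.40039882 -295.8346728     1.7821364 ] 1.4908946635655724
[236, 217, 31, 40, 727] [252.3 238.5] [[0.634, 0.027, 0.059], [0.642, 0.031, 0.075]]

[141, 170, 41, 28, 712] [163.1 182.9] [[0.593, -0.297, 0.059], [0.601, -0.288, 0.075]]
[326, 190, 33, 38, 771] [342.7 210.8] [[0.435, 0.217, 0.059], [0.445, 0.217, 0.075]]
[236, 217, 31, 40, 721] [252.1 238.7] [[0.635, 0.027, 0.059], [0.643, 0.031, 0.075]]
```

Both lids measure within 2 mm of their ramekins, and lid3 shows at the starting pixels, so it has risen. Handing in.

```bash
python3 -c "
from plant import *
print(close_job())"
```

```text
the job is handed in; nothing more can be done
None
```

I handed the job in at about 24 s of the 66 s, with no verdict shown: both blue lids lie on the square ramekins, within about 2 mm of centre and square by camera, and the third lid has risen to the top of the dispenser.

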